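# Refit a brooder air-filter cartridge and hold its cover shut

## Robot

A 7-joint arm with a two-finger parallel gripper is mounted at the origin on a cart in front of the work surface, level with it; the furniture and walls round the work are solid. World frame = base frame: x ahead of the robot, y to its left, z up, the work surface at z = 0. Lengths are in m, angles in rad, forces in N, time in s.
With the tool pointing down it reaches from about 0.425 to 0.875 m from the base axis. Payload 8.4 kg.
Tool frame: the origin (TCP) lies at the centre of the arm's flange, where the gripper is bolted on; the fingertips stand 182 mm ahead of it and the grasp point (between the pads) lies grip_depth ahead of it (grip_depth is the distance from the TCP to the grasp point, in m); z points along the fingers, y is the line along which they close (so a half turn about z gives the same grasp; the last joint's range is limited). The gripper opens to 87 mm and grips with 3 to 60 N. Pads are 19 mm wide; open, the fingers measure 117 mm over their backs; the gripper's body (75 mm by 190 mm) begins 51 mm behind the grasp point.
Start: joints at [1.12, 0.333, 0.04, 1.465, -0.013, 1.343, -0.059], TCP at [0.224, -0.61, 0.405] pointing down, gripper open.
Joint ranges: [-2.58, 2.58], [-0.38, 2.09], [-1.3, 1.39], [0.25, 2.4], [-1.5, 4.64], [0.08, 2.09], [-2.65, 2.65]. Speed limits (rad/s): [2.22, 2.22, 2.79, 2.79, 3.14, 3.14, 3.14].

## Interface

Orientations are given as a unit quaternion [w, x, y, z].
In Python, from bench import observe, read_camera, sign_off, grip_depth gives the robot as it stands. The module is installed in compiled form; this text tells all that it offers.
- The arm moves only by the tool play_rows, never from a script. Its argument "commands" is one flat list of numbers, 5 for each row, row after row: the shift along the world's x, y, z in mm, then the turn about the world's z in degrees, then the finger opening in mm, from 0 to 87. In form: [x, y, z, turn, gripper, x, y, z, turn, gripper, ...]. A call has exactly 10 rows; each row is the pose to reach, as a shift and turn from the pose commanded when the call began; what a row does not reach only later rows make up. A row lasts 1/12 s, in which the tool goes at most 41.7 mm and 7.16 degrees, less where a joint would pass 70% of its speed; a pose out of reach is approached as far as the arm can. A call with a gripper value outside its range is refused whole. The fingers move at their own pace and stop on an object; the grip force is fixed at half the most. Time passes only in rows, so rows that repeat a pose let the fingers close, or fill a call up. It gives the time, the measured TCP pose, the force, the opening and the grip force at its end, in the units of the state.
- observe(): the state, without advancing time (a new reading comes with each control period).
- read_camera(name): name is "scene" or "top" or "wrist"; returns a dict with "img" (400x640x3 uint8, blue, green, red), "intrinsics" (3x3 intrinsics, pixels), "origin" and "attitude" of the camera in the world. Camera axes: x right, y down, z forward; pixel columns grow to the right and rows downward; lengths in m; the calibration is good to about 2 mm. A picture is of the moment at which its call begins. There is no depth.
- sign_off(): hands the job in; it is judged then, once.
The state is a dict: "clock": time; "joint_pos": joint angles; "dq": joint speeds; "tau": joint torques, N m; "ee_pos": TCP position; "orientation": TCP orientation; "wrist_force": force on the tool from outside, world axes, zero at the start; "ft_torque": the same for the moment, N m; "gripper_width": opening from 0.0 (shut) to 1.0 (fully open); "gripper_force": force on a finger pad.
Only numpy, scipy, OpenCV 4.12 (cv2) and the standard library are available. Lean on these libraries where they do the work, as an engineer would, in place of code of your own. Each camera call takes 0.05 s, during which the arm holds its last target. There are 200 camera calls.

## Task

Refit the brooder's air filter: first slip the loose brown cartridge, upright, over the post in the grey housing until it stands on the floor of the well and let it go, then turn the wing fastener on the housing clockwise (seen from above) until it lines up with where the cover's slot will come. Then take the loose cover by its bar, lower it square onto the housing so that the wing comes up through the slot, press it down until the rubber gasket is squeezed flush, and finish while still holding it pressed there. Leave the feed cup and the syringe beside the work where they are.

Things in the scene. Friction and masses are not known exactly. Their poses are not given: they have to be found in the camera images.
- housing: Grey filter housing fixed to the table, 220 (x) x 140 (y) x 80 mm high, black hose stub (30 mm long) on its +x end. Origin: centre of its underside, z up. Its +x half is an open well, 106 x 106 mm (x from -18 to +88 mm, y +-53 mm), floor 20 mm above the table, with a steel post in the middle; its -x part is a closed deck, top at 80 mm, that carries the wing fastener. A sprung rubber gasket frame, 200 x 130 mm outside and 12 mm wide, stands 5 mm proud of the 80 mm rim
- post_foot (a point): foot of the steel post, on the well floor: 35, 0, 20 mm in the housing's frame. The post is 16 mm in diameter, 48 mm high from here, tapered over its last 8 mm
- seat (a point): centre of the housing's rim plane: 0, 0, 80 mm in the housing's frame, axes as the housing's. The panel's origin belongs here (gasket flush) when the panel is pressed home
- wing_top (a point): centre of the top face of the wing fastener: a steel blade 36 mm long (its own y), 8 mm thick (its own x), 26 mm high, its lower edge 92 mm and its top 118 mm above the table, on an 8 mm stem. It turns about its vertical centre line, which is at -62, 0 mm in the housing's frame
- wing (a joint): angle of the wing: 0 = blade along the housing's y, in line with the panel's slot and with two dark lines on the deck (a stop is there); 1.571 = blade along the housing's x (other stop). Grows counter-clockwise seen from above; friction 0.06 N m keeps it where it is left
- gasket (a joint): how far the gasket is pressed: 0 = free, 5 mm proud; 0.005 m = flush with the rim (stop). It gives way from about 5 N and is flush at about 10 N; the panel's own weight does not move it
- panel: loose grey-painted metal cover panel, 0.25 kg, 200 (x) x 130 (y) x 6 mm, lying flat; origin: centre of its underside. A slot 16 mm (x) x 46 mm (y) goes through it, centred at x = -62, y = 0 mm. A black grip bar 80 mm long (y), 14 mm wide (x), 14 mm high runs over its centre on two end legs (legs at y = +-34 mm), bar from 26 to 40 mm above the underside. It goes on with its x axis along the housing's x axis
- panel_bar (a point): centre of the panel's grip bar: 0, 0, 33 mm in the panel's frame
- panel_slot (a point): centre of the panel's slot at its upper face: -62, 0, 6 mm in the panel's frame
- cartridge: loose plain brown (kraft board) filter cartridge, 0.1 kg, standing upright: round barrel 44 mm in diameter with fine upright ribs, foot flange 56 mm in diameter and 5 mm high, 56 mm high in all, with a bore of 21 mm right through. Origin: centre of its underside
- food_cup: bystander: small orange feed cup, 42 mm wide, 38 mm high, to stay where it is. Origin: centre of its underside
- feed_syringe: bystander: feeding syringe lying on the table, about 103 x 26 x 16 mm, to stay where it is. Origin: centre of its underside
- door_top (a point): middle of the upper edge of the room's open glass door, an obstacle to go round or over: it stands upright, fixed, in a straight line from about x 0.17, y -0.12 m to x 0.59, y -0.43 m in the world, between 0.07 and 0.46 m above the table, on the robot's right; all the work is to the left of it. A wire shelf hangs over the back of the table, its underside 0.73 m up, from x = 0.61 m on (for y below 0.23 m)
There are look-alikes about, which are no part of the job. What is shaped like the cartridge but purple is not meant.

How it is judged:
On the way, in this order (a step that is already met when the one before it is completed fails the run):
1. the cartridge stands on the well floor with the post in its bore, let go (horizontal distance between cartridge and post_foot below 0.005 m and z of cartridge in the frame of post_foot below 0.004 m and angle between cartridge's own z axis and vertical below 0.08 rad and contact force between the fingers and cartridge below 0.1 N), for 0.2 s.
2. the wing is turned in line with the slot (value of joint wing below 0.2 rad), for 0.2 s.
At the end, for the whole second after the job is handed in: Cartridge upright on the well floor (4 mm), within 5 mm of the post's axis; wing within 0.2 rad of the slot line; panel level over the wing, within 10 mm and 0.12 rad of square; robot holding it (over 1.5 N) with the gasket down by more than 3.5 of its 5 mm, through the last second (horizontal distance between cartridge and post_foot below 0.005 m and z of cartridge in the frame of post_foot below 0.004 m and angle between cartridge's own z axis and vertical below 0.08 rad and value of joint wing below 0.2 rad and horizontal distance between panel and seat below 0.01 m and angle between the x axis of panel and the x axis of housing, either way round below 0.12 rad and horizontal distance between panel_slot and wing_top below 0.01 m and z of panel in the frame of seat below 0.003 m and angle between panel's own z axis and vertical below 0.05 rad and value of joint gasket above 0.0035 m and contact force between any of the fingers, the arm and panel above 1.5 N and linear speed of panel below 0.02 m/s); the arm keeps its last pose, push and grip.
It fails at once if the feed cup is moved by more than 30 mm (distance of food_cup from where it was at the start of the episode above 0.03 m).
It fails at once if the syringe is moved by more than 30 mm (distance of feed_syringe from where it was at the start of the episode above 0.03 m).
It also fails if it takes over 67 s, if anything falls off the work surface, if the arm or the gripper's body presses on something with over 40 N, if the wrist force passes 120 N, or if a joint passes its speed limit or range.

## Working session

There is one attempt and no reset: what is moved stays moved. The work goes in short steps, Python scripts to look and compute and a tool call to move; the robot and the scene stay as the last step left them, time stands still between calls to the robot, and variables do not carry over. Pictures are saved under pics/ and viewed, at most 10 in all, crops included, and the job is handed in when it is done.

Besides the shell and the picture viewer there is one more tool, called after "Call:" as name(argument=value, ...) on one line, values as JSON. play_rows: Moves the arm, as the interface text tells. Its arguments: {"type":"object","properties":{"commands":{"type":"array","items":{"type":"number"}}},"required":["commands"]}

```bash
mkdir -p pics; ls; cat > h.py <<'E'
import numpy as np, cv2
from bench import *
def ray(c,u,v):
    d=np.linalg.inv(c["intrinsics"])@[u,v,1.0]
    return np.array(c["R"])@d
def cam(n):
    c=read_camera(n); a=np.array(c["attitude"],float)
    if a.shape==(3,3): c["R"]=a
    else:
        from scipy.spatial.transform import Rotation as S
        c["R"]=S.from_quat(a[[1,2,3,0]]).as_matrix()
    return c
def at(c,u,v,z):
    d=ray(c,u,v); o=np.array(c["origin"]); return o+d*(z-o[2])/d[2]
def px(c,p):
    q=c["intrinsics"]@(c["R"].T@(np.array(p)-c["origin"])); return q[:2]/q[2]
E
python3 - <<'E'
from h import *
print(grip_depth, observe())
for n in ["top","scene"]:
    c=cam(n); cv2.imwrite(f"pics/{n}0.png",c["img"]); print(n,c["origin"],c["attitude"],c["intrinsics"])
    import pickle; pickle.dump(c,open(n+"0.pkl","wb"))
E
```

```text
pics
0.1635 {'clock': 0.0, 'joint_pos': array([ 1.11982099,  0.33387767,  0.03983178,  1.46629557, -0.01339513,
        1.34333088, -0.05850143]), 'dq': array([-0.00096646, -0.00225088,  0.00100023, -0.00090174, -0.00027972,
        0.0003316 ,  0.00129968]), 'tau': array([-1.32455189e-04, -6.56354427e+01,  1.33545578e+00, -4.03810179e+01,
       -5.96823636e-02,  4.46028169e-02,  1.42673703e-04]), 'ee_pos': array([ 0.22391117, -0.61000913,  0.40386806]), 'orientation': array([-7.99911268e-04,  9.84569356e-01,  1.74992872e-01, -1.93622588e-04]), 'wrist_force': array([-0.73583411,  1.07574646, -0.01360699]), 'ft_torque': array([ 0.00246213,  0.02611046, -0.01869474]), 'gripper_force': 0.0, 'gripper_width': 1.0012111876371932}
top [0.26900263 0.16616848 1.54278453] [ 0.06236064 -0.53741507  0.83538764 -0.09707569] [[461.49112622   0.         317.63549766]
 [  0.         461.49112622 192.48117801]
 [  0.           0.           1.        ]]
scene [-0.23247071  0.63364361  1.13411279] [ 0.17825696 -0.39404784  0.82347607 -0.36720282] [[471.93444992   0.         318.47928626]
 [  0.         471.93444992 205.10000781]
 [  0.           0.           1.        ]]
```

View pics/top0.png

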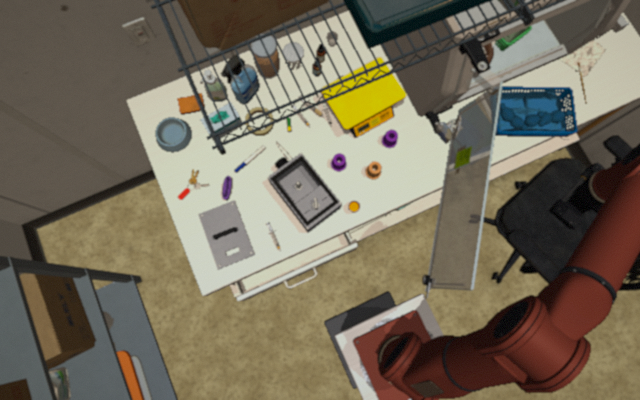

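View pics/scene0.png

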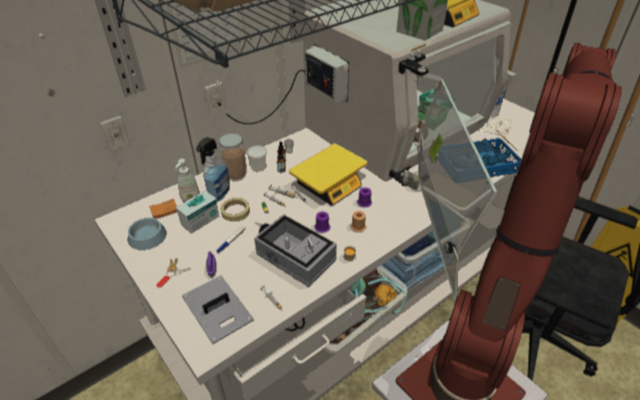

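Top view: the housing is at about (305,190), with its hose end (+x) at (283,158) and the wing near (316,203). The brown cartridge is at (374,170), the cup at (354,207), the syringe at (273,236) and the panel at (228,236). Next I'll measure on enlarged crops.

```bash
python3 - <<'E'
from h import *
import pickle
t=pickle.load(open("top0.pkl","rb"))
a=t["img"][130:280,190:400]
cv2.imwrite("pics/topc.png",cv2.resize(a,None,fx=3.8,fy=3.8,interpolation=cv2.INTER_CUBIC))
s=pickle.load(open("scene0.pkl","rb"))
a=s["img"][180:345,175:385]
cv2.imwrite("pics/scenec.png",cv2.resize(a,None,fx=3.6,fy=3.6,interpolation=cv2.INTER_CUBIC))
for n,u,v,z in [("cart",374,170,.056),("cup",354,207,.038),("housing",305,190,.08),("hose",283,158,.05),("panel",228,236,.006),("wing",316,203,.118),("syr",273,236,.01)]: print(n,at(t,u,v,z))
E
```

```text
cart [ 0.57965851 -0.18299625  0.056     ]
cup [ 0.49611328 -0.07042931  0.038     ]
housing [0.60702392 0.05720094 0.08      ]
hose [0.74642324 0.07716066 0.05      ]
panel [0.58643317 0.35094764 0.006     ]
wing [0.54535464 0.04570094 0.118     ]
syr [0.52333476 0.21377523 0.01      ]
```

View pics/topc.png

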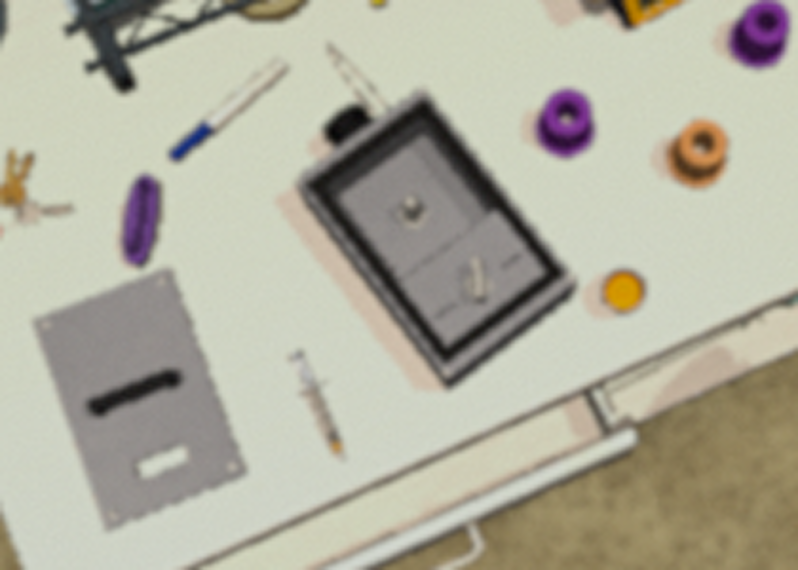

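View pics/scenec.png

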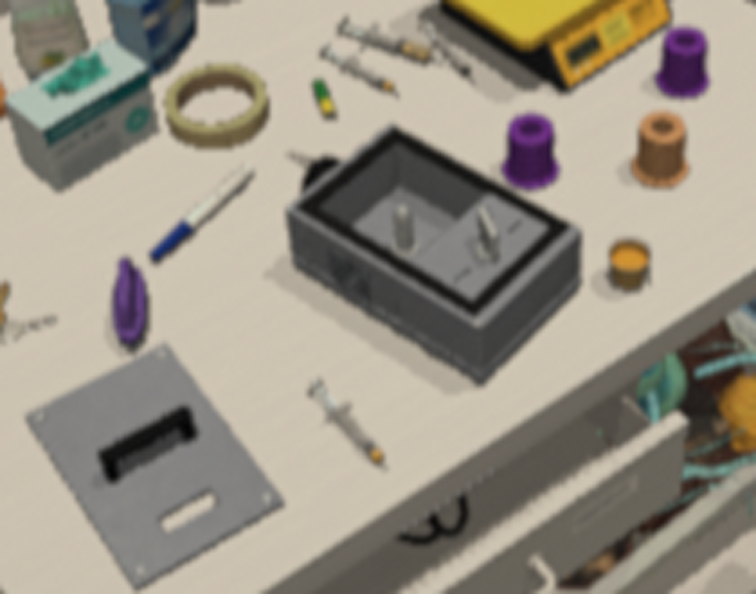

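```bash
cat > fit.py <<'E'
from h import *
import pickle
from scipy.optimize import least_squares
t=pickle.load(open("top0.pkl","rb")); s=pickle.load(open("scene0.pkl","rb"))
T=lambda x,y:(t,190+(x+.5)/3.8-.5,130+(y+.5)/3.8-.5); S=lambda x,y:(s,175+(x+.5)/3.6-.5,180+(y+.5)/3.6-.5)
def fit(obs,x0,n=3):
    def w(p,m):
        a=p[2] if n==3 else 0
        return [p[0]+m[0]*np.cos(a)-m[1]*np.sin(a),p[1]+m[0]*np.sin(a)+m[1]*np.cos(a),m[2]]
    f=lambda p:np.concatenate([px(c,w(p,m))-[u,v] for m,(c,u,v) in obs])
    r=least_squares(f,x0[:n],loss="soft_l1"); return r.x,r.fun.reshape(-1,2)
def show(n,r): print(n,np.round(r[0],4),"deg",np.round(np.degrees(r[0][2:]),1)); print(np.round(r[1],1).tolist())
H=[((.11,-.07,.08),T(423,92)),((.11,.07,.08),T(302,185)),((-.11,-.07,.08),T(575,286)),
((.11,-.07,.08),S(395,127)),((.11,.07,.08),S(290,210)),((-.11,.07,.08),S(480,322)),((-.11,-.07,.08),S(580,235)),
((.035,0,.068),T(409,200)),((.035,0,.068),S(403,207)),((-.062,.04,.08),T(447,311)),((-.062,-.04,.08),T(510,262))]
show("housing",fit(H,[.61,.057,.1]))
P=[((.1,.065,.006),T(35,320)),((.1,-.065,.006),T(168,268)),((-.1,-.065,.006),T(245,472)),((-.1,.065,.006),T(110,530)),
((.1,.065,.006),S(27,417)),((.1,-.065,.006),S(160,347)),((-.1,-.065,.006),S(283,503)),((-.1,.065,.006),S(137,587)),((-.062,0,.006),T(162,462)),((-.062,0,.006),S(188,512)),((0,0,.04),T(135,390)),((0,0,.04),S(148,436))]
show("panel",fit(P,[.58,.35,.1]))
C=[((0,0,.056),T(705,143)),((0,0,.056),S(662,126))]
show("cart",fit(C,[.58,-.18],2))
show("purple",fit([((0,0,.056),T(568,112)),((0,0,.056),S(532,128))],[.58,-.1],2))
show("cup",fit([((0,0,.038),T(624,290)),((0,0,.038),S(630,252))],[.5,-.07],2))
for a,b in [((482,258),(472,298))]: print(at(*T(*a),.118),at(*T(*b),.118))
print(at(*S(487,208),.118),at(*S(495,238),.118))
E
python3 fit.py
```

```text
housing [0.6055 0.0603 0.2175] deg [12.5]
[[0.6, -1.1], [-1.9, -1.1], [1.0, -0.3], [-0.8, -1.1], [-1.8, -0.2], [-0.2, 2.7], [1.2, -0.7], [0.9, 1.1], [0.0, 1.5], [-1.4, 1.5], [1.8, -0.1]]
panel [ 0.5947  0.3534 -0.0358] deg [-2.1]
[[-0.6, 0.4], [0.5, -0.3], [1.0, 0.5], [-0.5, 0.4], [-1.1, 0.0], [1.3, -1.0], [0.6, -0.4], [-0.3, 0.7], [0.5, -0.0], [0.1, -0.3], [-0.8, 0.3], [-0.9, -1.0]]
cart [ 0.5873 -0.1908] deg []
[[-0.1, -0.2], [0.1, 0.2]]
purple [ 0.6623 -0.0941] deg []
[[0.4, -0.1], [-0.3, 0.2]]
cup [ 0.4996 -0.0727] deg []
[[0.3, -0.1], [-0.3, 0.3]]
[0.56084241 0.03701386 0.118     ] [0.5333791  0.05860437 0.118     ]
[0.55871444 0.03707272 0.118     ] [0.52763369 0.05302905 0.118     ]
```

Both views agree on the fits. The wing sits at about +45° and the cartridge is at (0.587, -0.191). The door is a plane running radially from the base, so I'll lift over it first.

Call:
play_rows(commands=[0,0,40,0,87,0,0,80,0,87,0,0,120,0,87,0,0,160,0,87,0,0,200,0,87,0,0,240,0,87,0,0,280,0,87,0,0,320,0,87,0,0,320,-4,87,0,0,320,-7.5,87])

```text
clock: 0.93
ee_pos: [0.2239, -0.6099, 0.7276]
orientation: [0.003, 0.994, 0.109, 0.001]
wrist_force: [0.3, -0.5, -1.6]
gripper_width: 0.997
gripper_force: 0.0
```

Call:
play_rows(commands=[17,35,0,0,87,35,71,0,0,87,52,106,0,0,87,70,142,0,0,87,87,177,0,0,87,104,212,0,0,87,122,248,0,0,87,139,283,0,0,87,157,319,0,0,87,174,354,0,0,87])

```text
clock: 1.77
ee_pos: [0.3984, -0.254, 0.7246]
orientation: [0.0, 0.994, 0.11, -0.0]
wrist_force: [0.7, 0.5, 0.2]
gripper_width: 1.0
gripper_force: 0.0
```

```bash
python3 -c "
from h import *
o=observe();print(o['joint_pos'],o['ee_pos'],o['wrist_force'])"
```

```text
[ 0.65700326  0.00993473 -0.18551287  1.19465923  0.00208617  1.93730756
 -0.87744032] [ 0.39840213 -0.25398561  0.72464264] [0.72573697 0.46566398 0.23819135]
```

Call:
play_rows(commands=[17,35,0,0,87,35,71,0,0,87,52,104,0,0,87,52,104,-40,0,87,52,104,-80,0,87,52,104,-120,0,87,52,104,-160,0,87,52,104,-200,0,87,52,104,-240,0,87,52,104,-280,0,87])

```text
clock: 2.6
ee_pos: [0.4494, -0.152, 0.4428]
orientation: [0.0, 0.994, 0.11, -0.0]
wrist_force: [1.9, 0.4, -0.3]
gripper_width: 1.001
gripper_force: 0.0
```

Call:
play_rows(commands=[34,-10,0,0,87,68,-20,0,0,87,103,-30,0,0,87,137,-39,-20,0,87,137,-39,-50,0,87,137,-39,-80,0,87,137,-39,-90,0,87,137,-39,-90,0,87,137,-39,-90,0,87,137,-39,-90,0,87])

```text
clock: 3.43
ee_pos: [0.5873, -0.1912, 0.3571]
orientation: [0.001, 0.994, 0.11, 0.001]
wrist_force: [1.0, 0.1, 0.1]
gripper_width: 1.005
gripper_force: 0.0
```

```bash
python3 - <<'E'
from h import *
import pickle
c=cam("wrist"); pickle.dump(c,open("w1.pkl","wb")); cv2.imwrite("pics/w1.png",c["img"]); print(c["origin"],observe()["ee_pos"],px(c,[.587,-.191,.056]))
E
```

```text
[ 0.66317248 -0.17361059  0.33742556] [ 0.58733114 -0.19125527  0.35731825] [315.63250408 201.36220401]
```

View pics/w1.png

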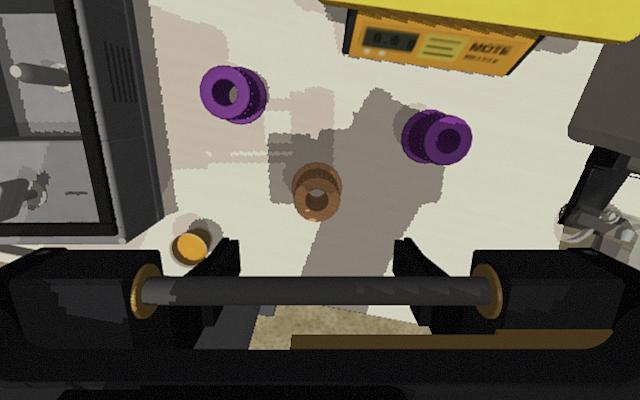

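The wrist view shows the cartridge bore at about (317,198), against a predicted (315.6,201.4), so they agree within 2 mm. Next I'll descend and grip.

Call:
play_rows(commands=[1,-1,-30,0,87,1,-1,-60,0,87,1,-1,-90,0,87,1,-1,-115,0,87,1,-1,-135,0,87,1,-1,-150,0,87,1,-1,-150,0,87,1,-1,-150,0,30,1,-1,-150,0,30,1,-1,-150,0,30])

```text
clock: 4.32
ee_pos: [0.5888, -0.1924, 0.2069]
orientation: [0.001, 0.994, 0.11, 0.001]
wrist_force: [0.0, 0.4, -0.8]
gripper_width: 0.852
gripper_force: 0.0
```

Call:
play_rows(commands=[0,0,0,0,30,0,0,0,0,30,0,0,0,0,30,0,0,20,0,30,0,0,50,0,30,0,0,80,0,30,0,0,110,0,30,0,0,140,0,30,0,0,150,0,30,0,0,150,0,30])

```text
clock: 5.15
ee_pos: [0.5887, -0.1922, 0.3584]
orientation: [0.001, 0.994, 0.11, 0.003]
wrist_force: [-0.3, -0.6, -1.0]
gripper_width: 0.346
gripper_force: 0.0
```

```bash
python3 - <<'E'
from h import *
import pickle
c=cam("wrist"); pickle.dump(c,open("w2.pkl","wb")); cv2.imwrite("pics/w2.png",c["img"]); print(c["intrinsics"])
E
```

```text
[[312.67974329   0.         316.11714298]
 [  0.         312.67974329 204.97995515]
 [  0.           0.           1.        ]]
```

View pics/w2.png

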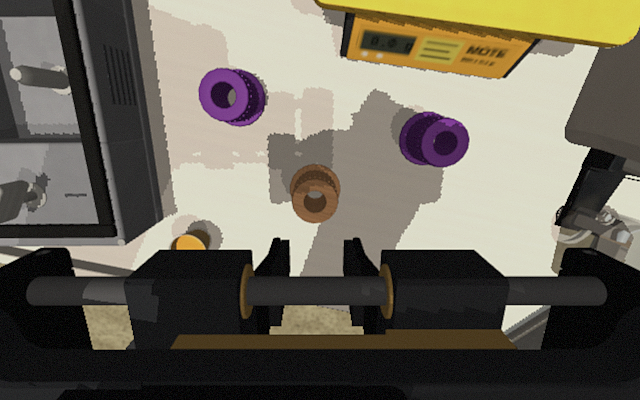

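The cartridge still stands unmoved, with its bore at (315,200): I lifted before the fingers had closed. I'll compute its position from this view and try again.

```bash
python3 - <<'E'
from h import *
import pickle
for f,u,v in [("w1",317,199),("w2",315,201)]:
    c=pickle.load(open(f+".pkl","rb")); print(at(c,u,v,.056))
c=pickle.load(open("w2.pkl","rb"))
# wing points / post tip seen
print("post tip",at(c,18,72,.068)); print("cup",at(c,190,244,.038))
E
```

```text
[ 0.58950612 -0.191749    0.056     ]
[ 0.58910554 -0.19167185  0.056     ]
post tip [0.64544369 0.06423661 0.068     ]
cup [ 0.51118283 -0.0762311   0.038     ]
```

Call:
play_rows(commands=[0,0,0,0,87,0,0,0,0,87,0,0,0,0,87,0,0,0,0,87,0,0,0,0,87,0,0,-30,0,87,0,0,-60,0,87,0,0,-60,0,87,0,0,-60,0,87,0,0,-60,0,87])

```text
clock: 6.03
ee_pos: [0.5884, -0.1922, 0.2961]
orientation: [0.0, 0.994, 0.11, 0.001]
wrist_force: [0.4, 0.5, 1.3]
gripper_width: 0.974
gripper_force: 0.0
```

Call:
play_rows(commands=[1,0,-30,0,87,1,0,-60,0,87,1,0,-80,0,87,1,0,-90,0,87,1,0,-90,0,30,1,0,-90,0,30,1,0,-90,0,30,1,0,-90,0,30,1,0,-90,0,30,1,0,-90,0,30])

```text
clock: 6.87
ee_pos: [0.5893, -0.1923, 0.2057]
orientation: [0.0, 0.994, 0.11, 0.001]
wrist_force: [1.0, -0.8, 0.3]
gripper_width: 0.632
gripper_force: 0.0
```

Call:
play_rows(commands=[0,0,0,0,30,0,0,0,0,30,0,0,0,0,30,0,0,0,0,30,0,0,0,0,30,0,0,0,0,30,0,0,0,0,30,0,0,10,0,30,0,0,30,0,30,0,0,50,0,30])

```text
clock: 7.7
ee_pos: [0.5885, -0.1921, 0.2547]
orientation: [-0.001, 0.994, 0.11, -0.001]
wrist_force: [0.3, -1.0, -0.7]
gripper_width: 0.5
gripper_force: 30.0
```

Gripped. I'll lift and stop short of the housing to measure it closely.

Call:
play_rows(commands=[0,0,30,0,30,0,0,60,0,30,0,0,95,0,30,2,30,115,0,30,4,65,115,0,30,6,100,115,0,30,8,135,115,0,30,11,160,115,0,30,11,162,115,0,30,11,162,115,0,30])

```text
clock: 8.53
ee_pos: [0.5998, -0.0278, 0.3701]
orientation: [-0.0, 0.994, 0.112, 0.0]
wrist_force: [-0.2, -0.8, -0.5]
gripper_width: 0.502
gripper_force: 30.0
```

```bash
python3 - <<'E'
from h import *
import pickle
c=cam("wrist"); pickle.dump(c,open("w3.pkl","wb")); cv2.imwrite("pics/w3.png",cv2.resize(c["img"],None,fx=1.25,fy=1.25,interpolation=cv2.INTER_CUBIC)); print(px(c,[.6397,.0679,.068]),observe()["gripper_force"])
E
```

```text
[220.87621674 134.45347167] 29.999096181054128
```

View pics/w3.png

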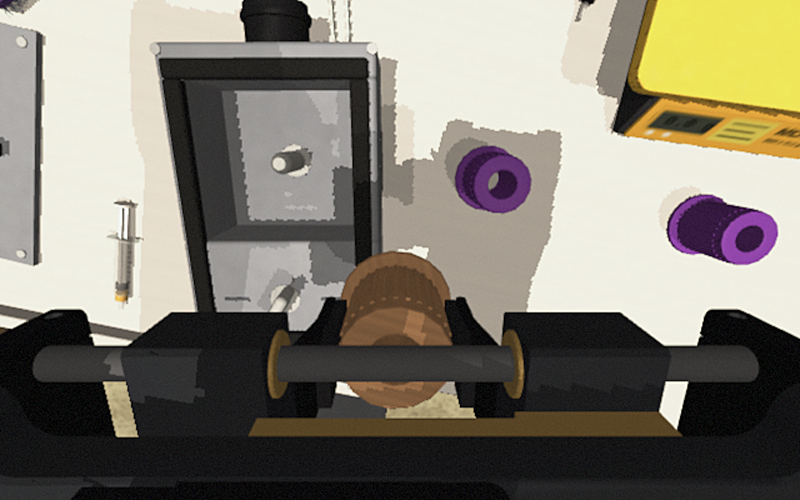

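Shown at 1.25x: the post tip is at (279,163), the rim's +x corners at (152,43) and (376,43), the deck edge at y≈240, and a deck line at (237,298). The cartridge hangs upright in the grip at (397,330). Refitting the housing pose:

```bash
cat > fit2.py <<'E'
import io,contextlib
with contextlib.redirect_stdout(io.StringIO()): from fit import *
c=pickle.load(open("w3.pkl","rb")); W=lambda x,y:(c,(x+.5)/1.25-.5,(y+.5)/1.25-.5)
O=[((.11,.07,.08),W(152,43)),((.11,-.07,.08),W(376,43)),((.1,.065,.085),W(161,59)),((.1,-.065,.085),W(369,56)),
((.035,0,.068),W(279,163)),((-.018,.053,.08),W(208,240)),((-.018,-.053,.08),W(355,240))]
r=fit(O,[.61,.06,.2]); show("housing wrist",r)
r2=fit(O+H,[.61,.06,.2]); show("both",r2)
print("post tip direct",at(*W(279,163),.068))
for p in (r[0],r2[0]):
    a=p[2]; print("post",p[0]+.035*np.cos(a),p[1]+.035*np.sin(a),"wing",p[0]-.062*np.cos(a),p[1]-.062*np.sin(a))
E
python3 fit2.py
```

```text
housing wrist [0.6089 0.0576 0.2283] deg [13.1]
[[-0.6, -0.8], [0.8, -1.8], [-2.8, -0.8], [-0.2, 0.7], [1.0, 1.1], [-0.3, 1.6], [1.1, 1.0]]
both [0.6085 0.0579 0.2248] deg [12.9]
[[-0.6, -0.8], [0.8, -1.1], [-2.9, -0.8], [-0.2, 1.4], [0.7, 1.4], [-0.8, 1.7], [0.6, 1.4], [0.6, -2.1], [-1.7, -1.9], [1.4, -1.7], [-1.1, -1.8], [-1.8, -0.9], [0.1, 1.6], [1.2, -1.8], [1.1, 0.1], [-0.0, 0.6], [-1.0, 0.4], [2.1, -1.4]]
post tip direct [0.64367824 0.0664869  0.068     ]
post 0.6429593159347894 0.06554049757445438 wing 0.5484758813323779 0.04358871892825278
post 0.6426564053601824 0.06574930747456713 wing 0.5480979594462356 0.0441229276032339
```

Call:
play_rows(commands=[12,25,0,0,30,24,50,0,0,30,36,78,0,0,30,43,92,0,0,30,43,94,0,0,30,43,94,-30,0,30,43,94,-60,0,30,43,94,-80,0,30,43,94,-85,0,30,43,94,-85,0,30])

```text
clock: 9.42
ee_pos: [0.6425, 0.0617, 0.2831]
orientation: [0.0, 0.994, 0.109, -0.002]
wrist_force: [-0.8, -0.3, -1.0]
gripper_width: 0.504
gripper_force: 30.0
```

```bash
python3 - <<'E'
from h import *
o=observe(); print(o["ee_pos"],o["wrist_force"])
for n in ("top","scene"):
    c=cam(n); i=c["img"]
    u,v=px(c,[.643,.066,.1]).astype(int); a=cv2.resize(i[v-40:v+40,u-50:u+50],(400,320),interpolation=cv2.INTER_CUBIC)
    cv2.imwrite(f"/tmp/{n}.png",a)
c=cam("wrist"); a=cv2.resize(c["img"],(512,320))
b=np.hstack([cv2.imread("/tmp/top.png")[:, :],cv2.imread("/tmp/scene.png")])
cv2.imwrite("pics/m4.png",b)
E
```

```text
[0.64252276 0.06167715 0.28312013] [-0.84672902 -0.25928339 -0.9813717 ]
```

View pics/m4.png

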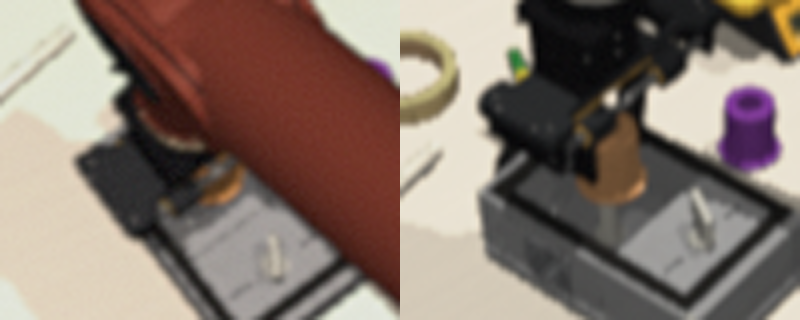

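The scene view shows the cartridge upright over the well, with the post just visible beneath it. The measured y is 4 mm short of target, so I'll correct that before lowering.

Call:
play_rows(commands=[1,4,0,0,30,1,4,0,0,30,1,4,0,0,30,1,4,0,0,30,1,4,0,0,30,1,4,0,0,30,1,4,0,0,30,1,4,0,0,30,1,4,0,0,30,1,4,0,0,30])

```text
clock: 10.4
ee_pos: [0.644, 0.0678, 0.2847]
orientation: [-0.0, 0.994, 0.11, -0.0]
wrist_force: [0.0, -0.4, -0.5]
gripper_width: 0.502
gripper_force: 30.0
```

Call:
play_rows(commands=[-0.5,-1.8,0,0,30,-0.5,-1.8,0,0,30,-0.5,-1.8,-5,0,30,-0.5,-1.8,-10,0,30,-0.5,-1.8,-15,0,30,-0.5,-1.8,-20,0,30,-0.5,-1.8,-24,0,30,-0.5,-1.8,-26,0,30,-0.5,-1.8,-26,0,30,-0.5,-1.8,-26,0,30])

```text
clock: 11.23
ee_pos: [0.6435, 0.0661, 0.2587]
orientation: [-0.0, 0.994, 0.11, -0.0]
wrist_force: [-0.2, -0.5, -1.5]
gripper_width: 0.505
gripper_force: 30.0
```

Call:
play_rows(commands=[0,0,-6,0,30,0,0,-12,0,30,0,0,-18,0,30,0,0,-24,0,30,0,0,-28,0,30,0,0,-30,0,30,0,0,-32,0,30,0,0,-32.5,0,30,0,0,-32.5,0,30,0,0,-32.5,0,30])

```text
clock: 12.07
ee_pos: [0.6436, 0.0661, 0.2265]
orientation: [-0.0, 0.994, 0.11, 0.0]
wrist_force: [-0.3, -0.0, -1.1]
gripper_width: 0.502
gripper_force: 30.0
```

Call:
play_rows(commands=[0,0,0,0,60,0,0,0,0,60,0,0,0,0,60,0,0,0,0,60,0,0,0,0,60,0,0,0,0,60,0,0,15,0,60,0,0,40,0,60,0,0,75,0,60,0,0,110,0,60])

```text
clock: 12.9
ee_pos: [0.643, 0.066, 0.3367]
orientation: [-0.0, 0.994, 0.11, -0.001]
wrist_force: [0.7, -0.3, 1.1]
gripper_width: 0.687
gripper_force: 0.0
```

Call:
play_rows(commands=[-10,-2,0,7,45,-20,-4,0,14,40,-30,-7,0,21,35,-40,-9,0,28,30,-50,-11,0,35,30,-60,-13,0,42,30,-70,-16,0,49,30,-80,-18,0,56,30,-90,-20,0,63,30,-95,-22,0,70,30])

```text
clock: 13.73
ee_pos: [0.5475, 0.044, 0.3363]
orientation: [0.0, 0.749, 0.663, -0.0]
wrist_force: [-0.6, -0.4, 0.5]
gripper_width: 0.345
gripper_force: 0.0
```

Call:
play_rows(commands=[0,0,0,7,30,0,0,0,14,30,0,0,0,21,30,0,0,0,28,30,0,0,0,35,30,0,0,0,42,30,0,0,0,49,30,0,0,0,56,30,0,0,0,63,30,0,0,0,64.5,30])

```text
clock: 14.57
ee_pos: [0.5484, 0.0439, 0.3363]
orientation: [0.0, 0.279, 0.96, -0.0]
wrist_force: [-0.4, -0.7, -0.0]
gripper_width: 0.345
gripper_force: 0.0
```

```bash
python3 - <<'E'
from h import *
import pickle
o=observe(); print(o["joint_pos"],o["ee_pos"])
c=cam("wrist"); pickle.dump(c,open("w5.pkl","wb")); cv2.imwrite("pics/w5.png",cv2.resize(c["img"],None,fx=1.25,fy=1.25,interpolation=cv2.INTER_CUBIC)); print(c["origin"],px(c,[.548,.044,.118])*1.25)
E
```

```text
[ 0.52990096  0.27069925 -0.79655539  1.76618687  0.20753425  1.19122011
  0.67904834] [0.54843579 0.04393388 0.33631257]
[0.48359667 0.08612135 0.3164111 ] [393.81063793 288.76741945]
```

View pics/w5.png

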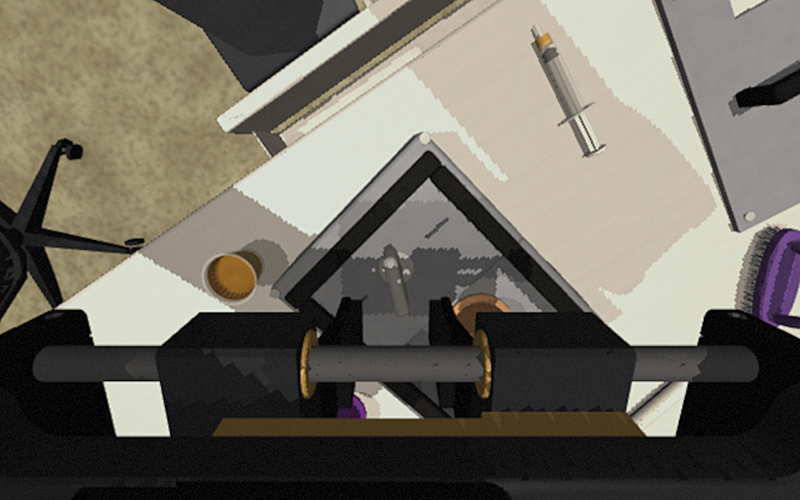

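The blade runs nearly up the image from about (388,257) to (402,314), between the open fingers, and the cartridge is seated in the well. I'll lower over the blade and close.

Call:
play_rows(commands=[0,0,-20,0,30,0,0,-40,0,30,0,0,-55,0,30,0,0,-62,0,30,0,0,-62,0,30,0,0,-62,0,2,0,0,-62,0,2,0,0,-62,0,2,0,0,-62,0,2,0,0,-62,0,2])

```text
clock: 15.45
ee_pos: [0.5488, 0.0441, 0.2751]
orientation: [0.001, 0.283, 0.959, 0.0]
wrist_force: [-0.8, 0.2, 3.1]
gripper_width: 0.09
gripper_force: 30.0
```

Call:
play_rows(commands=[0,0,0,0,2,0,0,0,0,2,0,0,0,0,2,0,0,0,0,2,0,0,0,-4,2,0,0,0,-8,2,0,0,0,-12,2,0,0,0,-16,2,0,0,0,-18,2,0,0,0,-20,2])

```text
clock: 16.28
ee_pos: [0.5486, 0.0439, 0.275]
orientation: [0.0, 0.446, 0.895, -0.0]
wrist_force: [-2.2, 0.0, 7.1]
gripper_width: 0.093
gripper_force: 30.0
```

```bash
python3 - <<'E'
from h import *
import pickle
c=pickle.load(open("w5.pkl","rb"))
a,b=at(c,388/1.25,257/1.25,.118),at(c,402/1.25,314/1.25,.118); print(a,b,np.linalg.norm(a-b),np.degrees(np.arctan2(*(a-b)[1::-1])))
o=observe(); print(o["wrist_force"],o["ft_torque"],o["ee_pos"])
E
```

```text
[0.5311928  0.05108619 0.118     ] [0.56301265 0.03978661 0.118     ] 0.03376660219287194 160.4494794483353
[-2.23703003  0.04022635  7.12722857] [-0.26560055  0.3415482   0.09195154] [0.54864198 0.04394076 0.27503097]
```

Call:
play_rows(commands=[0,0,0,-4,2,0,0,0,-8,2,0,0,0,-12,2,0,0,0,-16,2,0,0,0,-20,2,0,0,0,-22,2,0,0,0,-23,2,0,0,0,-24,2,0,0,0,-24,2,0,0,0,-24,2])

```text
clock: 17.12
ee_pos: [0.5484, 0.0438, 0.275]
orientation: [0.0, 0.622, 0.783, -0.0]
wrist_force: [-3.6, -2.0, 9.3]
gripper_width: 0.091
gripper_force: 30.0
```

```bash
python3 - <<'E'
from h import *
o=observe(); print(o["wrist_force"],o["ft_torque"],o["ee_pos"],o["orientation"],2*np.degrees(np.arctan2(o["orientation"][2],o["orientation"][1]))-90)
E
```

```text
[-3.59493102 -2.0337096   9.30526782] [-0.31851378  0.73903582 -0.01947172] [0.54839007 0.04384769 0.27499642] [ 2.24320864e-04  6.21626946e-01  7.83313314e-01 -3.76220296e-04] 13.129910723704342
```

Call:
play_rows(commands=[0,0,0,0,30,0,0,0,0,30,0,0,0,0,30,0,0,0,0,30,0,0,10,0,30,0,0,30,0,40,0,0,60,0,45,0,0,80,0,50,3,25,90,-5,50,7,55,90,-10,50])

```text
clock: 17.95
ee_pos: [0.5565, 0.0975, 0.3679]
orientation: [0.002, 0.691, 0.723, 0.001]
wrist_force: [-0.2, 0.6, -0.3]
gripper_width: 0.555
gripper_force: 0.0
```

Call:
play_rows(commands=[6,38,0,-5,50,11,76,0,-5,50,17,114,0,-5,50,23,152,0,-5,50,28,190,0,-5,50,34,228,0,-5,50,39,253,0,-5,50,39,254,0,-5,50,39,254,0,-5,50,39,254,0,-5,50])

```text
clock: 18.78
ee_pos: [0.5946, 0.3526, 0.3644]
orientation: [0.0, 0.718, 0.696, -0.0]
wrist_force: [0.2, -0.8, 0.1]
gripper_width: 0.579
gripper_force: 0.0
```

```bash
python3 - <<'E'
from h import *
import pickle
o=observe(); print(o["joint_pos"],o["ee_pos"],o["wrist_force"])
c=cam("wrist"); pickle.dump(c,open("w6.pkl","wb")); i=cv2.resize(c["img"],None,fx=1.25,fy=1.25,interpolation=cv2.INTER_CUBIC)
cv2.imwrite("pics/w6.png",i); print(px(c,[.5947,.3534,.04])*1.25)
E
```

```text
[-0.12655045  0.5293862  -0.69033584  1.37327624  0.33558859  1.35724033
 -0.85214248] [0.59459427 0.35257397 0.36442173] [ 0.20804988 -0.79405634  0.09756286]
[394.65463776 240.99046553]
```

View pics/w6.png

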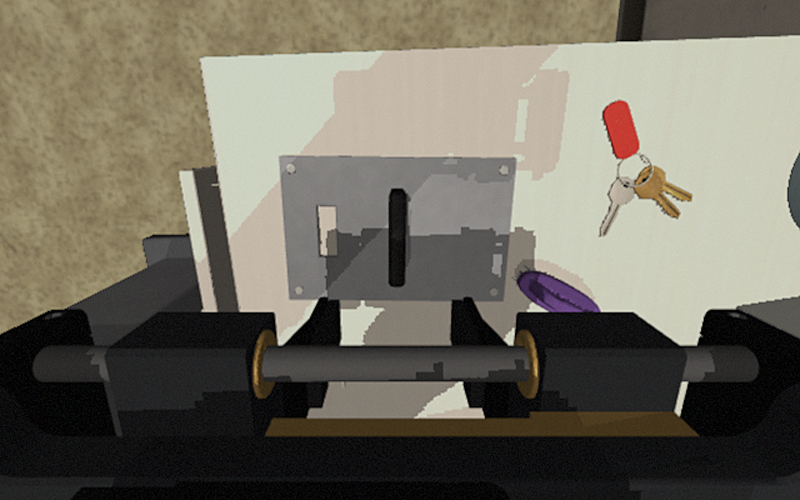

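The last view shows the panel with its bar centred at (398,238) and its slot at (327,230); its corners are at (279,157), (517,157), (503,301) and (290,299). I'll refit its pose.

```bash
cat > fit3.py <<'E'
import io,contextlib
with contextlib.redirect_stdout(io.StringIO()): from fit import *
c=pickle.load(open("w6.pkl","rb")); W=lambda x,y:(c,(x+.5)/1.25-.5,(y+.5)/1.25-.5)
O=[((-.1,.065,.006),W(279,157)),((.1,.065,.006),W(517,157)),((.1,-.065,.006),W(503,301)),((-.1,-.065,.006),W(290,299)),((-.062,0,.006),W(327,230)),((0,.04,.04),W(398,190)),((0,-.04,.04),W(397,286))]
show("panel wrist",fit(O,[.59,.35,0])); show("both",fit(O+P,[.59,.35,0]))
E
python3 fit3.py
```

```text
panel wrist [ 0.5969  0.3535 -0.0422] deg [-2.4]
[[-0.2, -1.8], [0.0, -0.2], [0.5, -0.6], [-0.5, -0.2], [0.2, 0.7], [-0.0, 0.6], [0.0, 1.2]]
both [ 0.5966  0.3535 -0.0407] deg [-2.3]
[[-0.5, -1.6], [-0.3, -0.3], [0.4, -0.7], [-0.6, -0.1], [-0.0, 0.9], [-0.3, 0.6], [-0.2, 1.2], [-0.7, -0.3], [0.5, -0.7], [0.6, 0.1], [-0.9, -0.2], [-1.3, -0.5], [1.1, -1.4], [0.1, -0.6], [-0.9, 0.3], [0.1, -0.5], [-0.4, -0.7], [-1.0, -0.2], [-1.2, -1.4]]
```

Call:
play_rows(commands=[2,1,-30,-0.5,50,2,1,-60,-0.5,50,2,1,-90,-0.5,50,2,1,-120,-0.5,50,2,1,-145,-0.5,50,2,1,-160,-0.5,50,2,1,-168,-0.5,50,2,1,-168,-0.5,50,2,1,-168,-0.5,5,2,1,-168,-0.5,5])

```text
clock: 19.67
ee_pos: [0.5971, 0.3543, 0.1983]
orientation: [0.0, 0.722, 0.692, 0.001]
wrist_force: [-0.2, 0.0, 0.7]
gripper_width: 0.493
gripper_force: 0.0
```

Call:
play_rows(commands=[0,0,0,0,5,0,0,0,0,5,0,0,0,0,5,0,0,0,0,5,0,0,0,0,5,0,0,0,0,5,0,0,0,0,5,0,0,0,0,5,0,0,0,0,5,0,0,0,0,5])

```text
clock: 20.5
ee_pos: [0.5965, 0.3541, 0.1965]
orientation: [0.0, 0.721, 0.693, 0.0]
wrist_force: [-2.3, -1.3, 5.1]
gripper_width: 0.158
gripper_force: 30.0
```

Call:
play_rows(commands=[0,0,10,0,5,0,0,30,0,5,0,0,60,0,5,0,0,90,0,5,0,0,120,0,5,0,0,145,2,5,1,-20,160,4,5,2,-45,165,6,5,3,-70,165,8,5,4,-95,165,10,5])

```text
clock: 21.33
ee_pos: [0.6003, 0.2581, 0.3618]
orientation: [0.0, 0.657, 0.753, 0.0]
wrist_force: [0.7, 0.1, -3.1]
gripper_width: 0.155
gripper_force: 30.0
```

Call:
play_rows(commands=[1,-25,0,2,5,2,-50,0,4,5,3,-75,0,5,5,4,-100,0,5,5,5,-125,0,5,5,6,-150,0,5,5,7,-175,0,5,5,8,-192,0,5,5,8,-200,0,5,5,8,-200,0,5,5])

```text
clock: 22.17
ee_pos: [0.6086, 0.0567, 0.3611]
orientation: [0.0, 0.626, 0.78, -0.001]
wrist_force: [-0.0, 0.4, -2.6]
gripper_width: 0.156
gripper_force: 30.0
```

Call:
play_rows(commands=[0,0,0,0,5,0,0,0,0,5,0,0,0,0,5,0,0,0,0,5,0,0,0,0,5,0,0,-5,0,5,0,0,-10,0,5,0,0,-15,0,5,0,0,-15,0,5,0,0,-15,0,5])

```text
clock: 23.0
ee_pos: [0.6083, 0.0589, 0.3456]
orientation: [-0.0, 0.625, 0.781, -0.0]
wrist_force: [-0.6, -0.6, -3.0]
gripper_width: 0.153
gripper_force: 30.0
```

```bash
python3 - <<'E'
from h import *
from scipy.spatial.transform import Rotation as S
o=observe(); q=o["orientation"]; R=S.from_quat(q[[1,2,3,0]]).as_matrix()
print(o["wrist_force"],o["ft_torque"],o["ee_pos"],"finger",np.degrees(np.arctan2(R[1,1],R[0,1])),R[:,2],o["gripper_width"])
for n in ("top","scene"):
    c=cam(n); cv2.imwrite(f"pics/{n}9.png",c["img"])
E
```

```text
[-0.56768671 -0.59128946 -2.99547428] [-0.05596947 -0.10482929  0.00453296] [0.6083113  0.05890154 0.34558513] finger 12.652675275339162 [-1.17376597e-03 -1.08700137e-05 -9.99999311e-01] 0.1530586191345608
```

Call:
play_rows(commands=[0.3,-0.5,-6,0.2,5,0.3,-0.5,-12,0.2,5,0.3,-0.5,-18,0.2,5,0.3,-0.5,-24,0.2,5,0.3,-0.5,-28,0.2,5,0.3,-0.5,-31,0.2,5,0.3,-0.5,-34,0.2,5,0.3,-0.5,-37,0.2,5,0.3,-0.5,-38,0.2,5,0.3,-0.5,-38,0.2,5])

```text
clock: 23.93
ee_pos: [0.6087, 0.0585, 0.308]
orientation: [-0.0, 0.623, 0.782, -0.0]
wrist_force: [-0.3, -0.4, -2.6]
gripper_width: 0.161
gripper_force: 30.0
```

Call:
play_rows(commands=[0,0,-5,0,5,0,0,-10,0,5,0,0,-15,0,5,0,0,-20,0,5,0,0,-24,0,5,0,0,-26,0,5,0,0,-28,0,5,0,0,-29,0,5,0,0,-29,0,5,0,0,-29,0,5])

```text
clock: 24.77
ee_pos: [0.6088, 0.0585, 0.2797]
orientation: [0.0, 0.624, 0.782, -0.0]
wrist_force: [-3.4, -1.0, 3.5]
gripper_width: 0.157
gripper_force: 30.0
```

Call:
play_rows(commands=[0,0,-1,0,5,0,0,-2,0,5,0,0,-3,0,5,0,0,-3.5,0,5,0,0,-4,0,5,0,0,-4,0,5,0,0,-4,0,5,0,0,-4,0,5,0,0,-4,0,5,0,0,-4,0,5])

```text
clock: 25.6
ee_pos: [0.6088, 0.0586, 0.2765]
orientation: [0.0, 0.624, 0.782, 0.0]
wrist_force: [-6.9, -1.6, 12.4]
gripper_width: 0.158
gripper_force: 30.0
```

Call:
play_rows(commands=[0,0,-0.5,0,5,0,0,-1,0,5,0,0,-1.5,0,5,0,0,-1.5,0,5,0,0,-1.5,0,5,0,0,-1.5,0,5,0,0,-1.5,0,5,0,0,-1.5,0,5,0,0,-1.5,0,5,0,0,-1.5,0,5])

```text
clock: 26.43
ee_pos: [0.6088, 0.0588, 0.2764]
orientation: [0.001, 0.624, 0.782, -0.0]
wrist_force: [-14.0, -3.6, 25.4]
gripper_width: 0.161
gripper_force: 30.0
```

z has stalled at the rim height while the force rose to 25 N, so the gasket is flush. Handing in.

```bash
python3 -c "
from bench import *
print(sign_off())"
```

```text
the job is handed in; nothing more can be done
None
```

I handed the job in at 26 s of the 67 s allowed, but no verdict came back: the cartridge is on its post, the wing was turned to the slot line, and the cover is held down at rim height with about 25 N on the wrist. I didn't re-check the cup and syringe by camera at the end.

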